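# Balance the wet paddle on the drying rest

## Robot

A 6-joint arm with a two-finger parallel gripper is mounted at the origin on a cart in front of the work surface, level with it; the furniture and walls round the work are solid. World frame = base frame: x ahead of the robot, y to its left, z up, the work surface at z = 0. Lengths are in m, angles in rad, forces in N, time in s.
With the tool pointing down it reaches from about 0.3 to 0.775 m from the base axis. Payload 14.6 kg.
Tool frame: the origin (TCP) lies at the very end of the fingers, on their centre line; the grasp point (between the pads) lies 19 mm behind it; z points along the fingers, y is the line along which they close (so a half turn about z gives the same grasp; the last joint's range is limited). The gripper opens to 94 mm and grips with 3 to 60 N. Pads are 16 mm wide; open, the fingers measure 119 mm over their backs; the gripper's body (75 mm by 177 mm) begins 78 mm behind the grasp point.
Start: joints at [-1.266, 0.3, 1.521, -0, 1.321, -0.067], TCP at [0.2, -0.512, 0.205] pointing down, gripper open.
Joint ranges: [-3.03, 3.03], [-0.79, 2.21], [0.23, 2.52], [-1.04, 4.18], [0, 3.07], [-2.55, 2.55]. Speed limits (rad/s): [2.22, 2.22, 2.57, 3.14, 3.14, 3.14].

## Interface

Orientations are given as [roll, pitch, yaw] about the fixed x, y, z axes, in that order (R = Rz(yaw) Ry(pitch) Rx(roll)).
In Python, from station import ctrl gives the robot as it stands.
- The arm moves only by the tool move_arm, never from a script. Its argument "targets" is a list of rows, each a list of 6 numbers: the shift along the tool's x, y, z in units of 1000 mm (1.0 is 1000 mm), then the turn, a rotation vector about the tool's x, y, z in units of 30 degrees (1.0 is 30 degrees). In form: [[tx, ty, tz, ax, ay, az], ...]. A call has exactly 5 rows; each row is the pose to reach, as a shift and turn from the pose commanded when the call began, along the tool's axes at that moment; what a row does not reach only later rows make up. A row lasts 1/12 s, in which the tool goes at most 41.7 mm and 7.16 degrees, less where a joint would pass 70% of its speed; a pose out of reach is approached as far as the arm can. A call with a number of a shift or a turn outside -1 to 1 is refused whole. A call with a gripper value outside its range is refused whole. "fingers" is the opening, from -1 (shut) to 1 (fully open), set as the call begins (left out, the last holds). The fingers move at their own pace and stop on an object; "grip_force" is the grip in N (left out, the last holds). Time passes only in rows, so rows that repeat a pose let the fingers close, or fill a call up. It gives the time, the measured TCP pose, the force and the opening at its end, in the units of the state.
- ctrl.get_obs(): the state, without advancing time (a new reading comes with each control period).
- ctrl.camera(name): name is "side" or "top" or "wrist"; returns the picture (480x640x3 uint8, red, green, blue); there is no depth.
- ctrl.camera_info(name): a dict with "fx", "fy", "cx", "cy" (pixels), "rvec" (rotation vector, rad) and "tvec" (3), from world to camera coordinates, as OpenCV has them. Camera axes: x right, y down, z forward; pixel columns grow to the right and rows downward; lengths in m; the calibration is good to about 2 mm. A picture is of the moment at which its call begins: read the wrist's pose just before it. camera_info takes no time and is no camera call; for the wrist camera it gives the pose at the moment of the call.
- ctrl.hand_in(): hands the job in, once; it reports no verdict.
The state is a dict: "time_s": time; "qpos": joint angles; "joint_vel": joint speeds; "tau": joint torques, N m; "ee_pos": TCP position; "eef_rot": TCP orientation; "force": force on the tool from outside, world axes, zero at the start; "moment": the same for the moment, N m; "grip_width": finger opening in m.
Only numpy, scipy, OpenCV 4.12 (cv2) and the standard library are available. Lean on these libraries where they do the work, as an engineer would, in place of code of your own. Each camera call takes 0.05 s, during which the arm holds its last target. There are 200 camera calls.

## Task

Set the washed wooden paddle to dry: lay it square across the bar of the low steel rest so that it balances there level on its own, with both ends in the air, and have the drip dish standing on the worktop lengthwise beneath its blade. The wet blade is heavier some days than others, so find the paddle's balance point. Leave the peeler, the mug and the pepper mill where they are.

Things in the scene. Friction and masses are not known exactly. Their poses are not given: they have to be found in the camera images.
- paddle: Loose wooden stirring paddle, 340 mm long, flat underside, lying flat. Origin on the underside at mid-length; +x points along it to the blade, z up. Handle: a bar 26 mm wide and 20 mm thick from x = -170 to +67 mm. Blade: 54 mm wide, 11 mm thick, rounded ends, from x = +50 to +170 mm. The whole weighs 0.17 to 0.30 kg; how wet the blade is shifts the balance point, which lies on the centre line somewhere between x = -10 and +50 mm, and has to be found.
- blade_mid (a point): Middle of the blade on the paddle's underside, 110 mm from the paddle's origin towards the blade.
- rest: Low steel tool rest that does not move: a flat-topped bar 16 mm wide, 106 mm long, top 45 mm above the worktop, between two thin legs 44 mm high on foot bars 60 x 16 mm, 8 mm high (104 mm clear between the feet, open underneath). Origin on the worktop under the bar's middle; y along the bar, x across it (the way the paddle shall lie, either way round), z up.
- bar_top (a point): Middle of the top of the rest's bar, 45 mm above the worktop. The bar sits in soft rubber bushes: it gives up to 3 degrees about its length and springs back, so that what lies on it stops rocking in about a second. The paddle stays up if its balance point is over the 16 mm width of the bar, else that end tips down.
- drip_dish: Loose oblong white ceramic dish, 130 x 60 mm outside, 18 mm high, walls 6 mm, floor 5 mm, 0.18 kg. Origin under its middle on the worktop; x along its length, z up.
- veg_peeler: Bystander: vegetable peeler, 170 x 25 mm, 18 mm high, lying on the worktop; origin under its middle.
- mug: Bystander: mug with a handle, 78 x 116 mm, 101 mm high; origin under its middle.
- mill: Bystander: wooden pepper mill, 58 mm across, 160 mm high; origin under its middle.

How it is judged:
By the outcome, as a careful person would: the job done as asked, in the order asked, and still so for the second after the job is handed in, with the robot touching nothing.
It also fails if it takes over 67 s, if anything falls off the work surface, if the arm or the gripper's body presses on something with over 40 N, if the wrist force passes 120 N, or if a joint passes its speed limit or range.

## Working session

There is one attempt and no reset: what is moved stays moved. The work goes in short steps, Python scripts to look and compute and a tool call to move; the robot and the scene stay as the last step left them, time stands still between calls to the robot, and variables do not carry over. Pictures are saved under pics/ and viewed, on a budget of 10 in all, crops included, one or two more only if the job needs it, and the job is handed in when it is done.

Besides the shell and the picture viewer there is one more tool, called after ">>>" as name([rows], argument=value, ...), one row to a line, values as JSON. move_arm: Moves the arm, as the interface text tells. Shifts and turns lie within -1 to 1; 1 stands for 1000 mm of shift or 30 degrees of turn. Its arguments: {"type":"object","properties":{"targets":{"type":"array"},"fingers":{"type":"number"},"grip_force":{"type":"number"}},"required":["targets"]}

```bash
mkdir -p pics; ls; python3 - <<'E'
from station import ctrl
import cv2
for n in ("top","side"):
    im=ctrl.camera(n); cv2.imwrite(f"pics/{n}0.png",im[:,:,::-1]); print(n,ctrl.camera_info(n))
print(ctrl.get_obs())
E
```

```text
pics
top {'fx': 512.9838171555317, 'fy': 512.9838171555317, 'cx': 315.26195812493256, 'cy': 248.59993009388916, 'rvec': array([ 2.17887469, -2.16992716,  0.15888816]), 'tvec': array([-0.06127693,  0.55478414,  1.00453142])}
side {'fx': 586.2494218325103, 'fy': 586.2494218325103, 'cx': 315.64832757746194, 'cy': 245.18822899714118, 'rvec': array([ 1.91607585, -0.21560856,  0.159136  ]), 'tvec': array([-0.57725911,  0.08634825,  1.34982171])}
{'time_s': 0.1, 'qpos': array([-1.26560571e+00,  3.00404043e-01,  1.52153805e+00, -1.73178890e-05,
        1.32067904e+00, -6.65714056e-02]), 'joint_vel': array([-7.16553453e-04, -1.03387098e-03, -1.73473000e-03,  1.54730584e-04,
       -6.22139069e-05,  4.05384837e-04]), 'tau': array([ 2.28158417e-03, -5.32642257e+01, -3.53285122e+01,  7.10238819e-02,
        2.34699732e-02, -6.21433537e-05]), 'ee_pos': array([ 0.19972753, -0.5121977 ,  0.20494131]), 'eef_rot': array([-3.14056534e+00, -5.16790972e-05,  3.71766293e-01]), 'force': array([ 0.1426187 , -0.27076917,  0.37447542]), 'moment': array([ 0.02704167, -0.00206806, -0.02752423]), 'grip_width': 0.093888192281933}
```

View pics/top0.png

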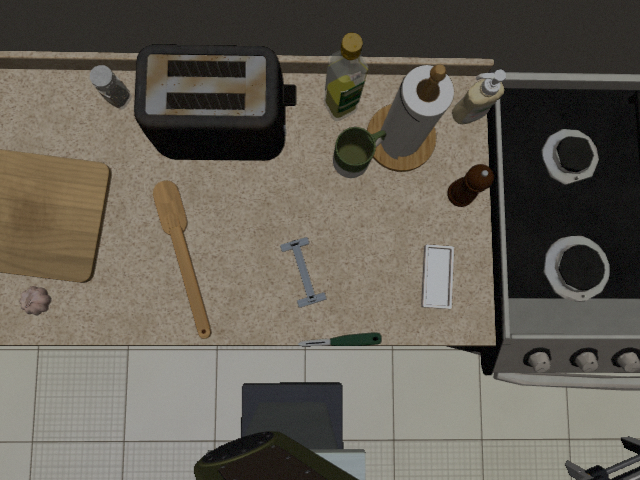

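View pics/side0.png

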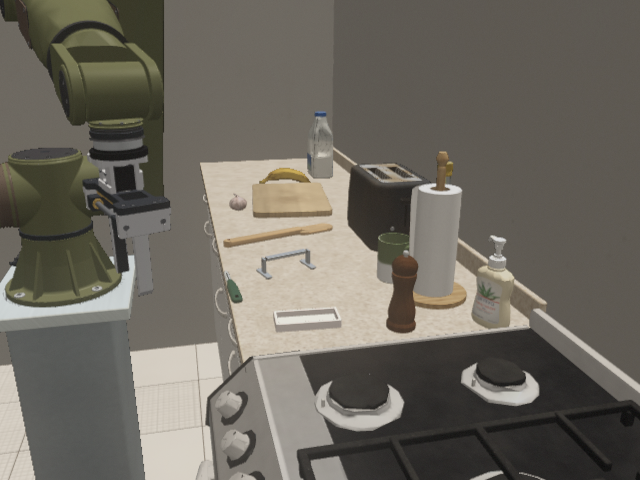

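Top view: the paddle runs from (163,182) at the blade to (204,336) at the handle. The rest bar runs from (296,247) to (311,298), the dish is at about (438,277), the peeler at (341,341), the mug at (354,150) and the mill base at (462,193). The side view agrees, and the arm is clear of everything.

```bash
cat > h.py <<'E'
import numpy as np, cv2
from scipy.spatial.transform import Rotation as Ro
from station import ctrl
def unproj(n,px,z,ci=None):
    ci=ci or ctrl.camera_info(n); R=Ro.from_rotvec(ci["rvec"]).as_matrix(); c=-R.T@ci["tvec"]
    px=np.atleast_2d(px).astype(float)
    d=np.c_[(px[:,0]-ci["cx"])/ci["fx"],(px[:,1]-ci["cy"])/ci["fy"],np.ones(len(px))]@R
    return (c+d*((z-c[2])/d[:,2])[:,None])[:,:2]
def proj(n,P,ci=None):
    ci=ci or ctrl.camera_info(n); R=Ro.from_rotvec(ci["rvec"]).as_matrix()
    q=np.atleast_2d(P)@R.T+ci["tvec"]; return np.c_[q[:,0]/q[:,2]*ci["fx"]+ci["cx"],q[:,1]/q[:,2]*ci["fy"]+ci["cy"]]
def delta(pos,yaw):
    "shift (tool axes, m) and turn units to reach pos with tool down at yaw"
    o=ctrl.get_obs(); R=Ro.from_euler("xyz",o["eef_rot"])
    T=Ro.from_euler("xyz",[np.pi,0,yaw])
    return R.inv().apply(np.array(pos)-o["ee_pos"]).round(4),((R.inv()*T).as_rotvec(degrees=True)/30).round(3)
E
python3 - <<'E'
from h import *
im=cv2.imread("pics/top0.png"); ci=ctrl.camera_info("top"); hsv=cv2.cvtColor(im,cv2.COLOR_BGR2HSV)
def seg(m,box,z,name):
    x0,y0,x1,y1=box; M=np.zeros(m.shape,np.uint8); M[y0:y1,x0:x1]=m[y0:y1,x0:x1]
    n,l,s,_=cv2.connectedComponentsWithStats(M); k=1+s[1:,4].argmax(); ys,xs=np.where(l==k)
    P=unproj("top",np.c_[xs,ys],z,ci); r=cv2.minAreaRect((P*1000).astype(np.float32)); print(name,s[k,4],r,P.mean(0)*1000); return P
pad=((hsv[...,1]>110)&(hsv[...,0]<25)).astype(np.uint8)
P=seg(pad,(145,170,220,345),.013,"paddle")
dish=((hsv[...,2]>180)&(hsv[...,1]<30)).astype(np.uint8)
seg(dish,(410,235,465,320),.018,"dish")
pe=unproj("top",[[163,182],[204,336]],.013,ci); print("pad ends",pe*1000)
b=unproj("top",[[296,247],[311,298]],.045,ci); print("bar",b*1000,b.mean(0),np.degrees(np.arctan2(*(b[1]-b[0])[::-1])))
print("peeler",unproj("top",[[302,344],[380,339]],.01,ci)); print("mug,mill",unproj("top",[[354,165],[462,193]],0.,ci))
# handle centreline
d=pe[0]-pe[1]; L=np.linalg.norm(d); d/=L; t=(P-pe[1])@d; nrm=np.array([-d[1],d[0]])
for a in np.arange(.02,.34,.03):
    s=P[abs(t-a)<.004]; w=(s-pe[1])@nrm; print(round(a,3),(s.mean(0)*1000).round(1),round(np.ptp(w)*1000,1))
E
```

```text
paddle 2618 ((536.6199951171875, 209.07278442382812), (334.89990234375, 52.164405822753906), 17.339508056640625) [559.48702273 216.7573384 ]Traceback (most recent call last):
  File "<stdin>", line 10, in <module>
  File "<stdin>", line 5, in seg
ValueError: attempt to get argmax of an empty sequence
```

```bash
python3 - <<'E'
from h import *
im=cv2.imread("pics/top0.png"); ci=ctrl.camera_info("top"); hsv=cv2.cvtColor(im,cv2.COLOR_BGR2HSV)
def seg(m,box,z,name):
    x0,y0,x1,y1=box; M=np.zeros(m.shape,np.uint8); M[y0:y1,x0:x1]=m[y0:y1,x0:x1]
    n,l,s,_=cv2.connectedComponentsWithStats(M); k=1+s[1:,4].argmax(); ys,xs=np.where(l==k)
    P=unproj("top",np.c_[xs,ys],z,ci); r=cv2.minAreaRect((P*1000).astype(np.float32)); print(name,s[k,4],np.round(r[0],1),np.round(r[1],1),r[2],P.mean(0)*1000); return P
pad=((hsv[...,1]>110)&(hsv[...,0]<25)).astype(np.uint8)
P=seg(pad,(145,170,220,345),.013,"paddle")
v=hsv[235:320,410:465]; print("dish px",v[40,27],v[40,3],np.percentile(v[...,2],[10,50,90,99]),np.percentile(v[...,1],[10,50,90]))
d_=((hsv[...,1]<30)&(hsv[...,2]>125)).astype(np.uint8)
seg(d_,(415,238,462,316),.018,"dish")
st=((hsv[...,0]>90)&(hsv[...,0]<130)&(hsv[...,1]>20)).astype(np.uint8); seg(st,(275,230,332,312),.045,"rest")
pe=unproj("top",[[163,182],[204,336]],.013,ci); print("pad ends",pe*1000)
b=unproj("top",[[296,247],[311,298]],.045,ci); print("bar",b*1000,b.mean(0),np.degrees(np.arctan2(*(b[1]-b[0])[::-1])))
print("peeler",unproj("top",[[302,344],[380,339]],.01,ci)); print("mug,mill",unproj("top",[[354,165],[462,193]],0.,ci))
d=pe[0]-pe[1]; L=np.linalg.norm(d); d/=L; t=(P-pe[1])@d; nrm=np.array([-d[1],d[0]])
for a in np.arange(.02,.34,.03):
    s=P[abs(t-a)<.004]; w=(s-pe[1])@nrm; print(round(a,3),(s.mean(0)*1000).round(1),round(np.ptp(w)*1000,1))
E
```

```text
paddle 2618 [536.6 209.1] [334.9  52.2] 17.339508056640625 [559.48702273 216.7573384 ]
dish px [103  10 175] [ 18  50 142] [127. 141. 173. 175.] [ 6. 45. 56.]
dish 1667 [ 501.6 -312.5] [ 59.4 129.2] 86.03807830810547 [ 500.42198259 -310.96968795]
rest 643 [508.  -33.6] [128.4  53.8] 17.223350524902344 [507.17234692 -34.14312526]
pad ends [[694.88188055 257.15373695]
 [379.2128542  163.76310161]]
bar [[556.66244737 -20.13009483]
 [455.24581164 -50.46576679]] [ 0.50595413 -0.03529793] -163.3470615012335
peeler [[ 0.36325893 -0.03328871]
 [ 0.37335831 -0.19188436]]
mug,mill [[ 0.73912845 -0.14224245]
 [ 0.68025839 -0.37292926]]
0.02 [399.1 167.1] 25.5
0.05 [427.6 176.2] 24.3
0.08 [456.2 185.2] 25.2
0.11 [485.1 193.9] 24.4
0.14 [513.7 202.9] 24.5
0.17 [542.2 212.2] 24.0
0.2 [570.8 220.8] 25.0
0.23 [600. 229.] 48.3
0.26 [628.5 237.7] 51.8
0.29 [657. 247.] 51.9
0.32 [685.7 255.3] 44.2
```

```bash
cat >> h.py <<'E'
def plan(*wps,start=None):
    "one line per call: shift/turn (tool axes at call start) leading through the waypoints (pos,yaw)"
    o=ctrl.get_obs(); p=o["ee_pos"]; y=o["eef_rot"][2] if abs(o["eef_rot"][0])>1.5 else None
    if start: p,y=np.array(start[0]),start[1]
    for q,yt in wps:
        q=np.array(q); n=int(max(np.ceil(np.linalg.norm(q-p)/.195),np.ceil(abs(np.degrees(yt-y))/29.5),1))
        for i in range(n):
            R=Ro.from_euler("xyz",[np.pi,0,y]); dp=(q-p)/n; dy=(yt-y)/n
            print(R.inv().apply(dp).round(3), "az",round(-np.degrees(dy)/30,3)) if 1 else 0
            y+=dy; p=p+dp; 
            if 0: pass
E
sed -i '/if 0: pass/d; s/ if 1 else 0//; s/dp=(q-p)\/n; dy=(yt-y)\/n/pass/; s/        for i in range(n):/        dp=(q-p)\/n; dy=(yt-y)\/n\n        for i in range(n):/' h.py
python3 - <<'E'
from h import *
plan(([.556,.215,.12],.30))
E
```

```text
[ 0.119 -0.11   0.017] az 0.027
[ 0.118 -0.111  0.017] az 0.027
[ 0.116 -0.113  0.017] az 0.027
[ 0.114 -0.115  0.017] az 0.027
[ 0.113 -0.116  0.017] az 0.027
```

>>> move_arm([
  [0.119,-0.11,0.017,0,0,0.027],
  [0.119,-0.11,0.017,0,0,0.027],
  [0.119,-0.11,0.017,0,0,0.027],
  [0.119,-0.11,0.017,0,0,0.027],
  [0.119,-0.11,0.017,0,0,0.027],
], fingers=0.2)

```text
time_s: 0.52
ee_pos: [0.2723, -0.3622, 0.1877]
eef_rot: [-3.14, -0.0, 0.361]
force: [-0.2, -0.3, 0.5]
grip_width: 0.064
```

>>> move_arm([
  [0.118,-0.111,0.017,0,0,0.027],
  [0.118,-0.111,0.017,0,0,0.027],
  [0.118,-0.111,0.017,0,0,0.027],
  [0.118,-0.111,0.017,0,0,0.027],
  [0.118,-0.111,0.017,0,0,0.027],
])

```text
time_s: 0.93
ee_pos: [0.3438, -0.217, 0.1708]
eef_rot: [-3.14, -0.0, 0.348]
force: [0.4, -1.4, -0.1]
grip_width: 0.0562
```

>>> move_arm([
  [0.116,-0.113,0.017,0,0,0.027],
  [0.116,-0.113,0.017,0,0,0.027],
  [0.116,-0.113,0.017,0,0,0.027],
  [0.116,-0.113,0.017,0,0,0.027],
  [0.116,-0.113,0.017,0,0,0.027],
])

```text
time_s: 1.35
ee_pos: [0.4149, -0.0717, 0.1538]
eef_rot: [-3.14, 0.0, 0.334]
force: [-0.6, -1.2, -0.5]
grip_width: 0.0563
```

```bash
python3 - <<'E'
from h import *
o=ctrl.get_obs(); print(o["time_s"],o["ee_pos"],o["eef_rot"],o["joint_vel"].round(2))
ci=ctrl.camera_info("wrist"); im=ctrl.camera("wrist"); cv2.imwrite("pics/w1.png",im[:,:,::-1]); np.save("w1.npy",ci,allow_pickle=True)
plan(([.556,.215,.12],.30))
E
```

```text
1.35 [ 0.41491958 -0.07170776  0.15378684] [-3.14048419e+00  2.93770108e-04  3.34041506e-01] [-0.12 -0.02  0.02 -0.02  0.02 -0.14]
[ 0.114 -0.113  0.017] az 0.032
[ 0.112 -0.115  0.017] az 0.032
```

View pics/w1.png

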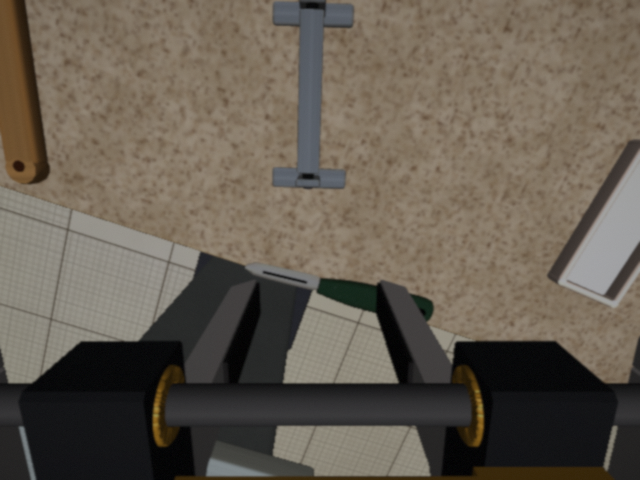

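The wrist view shows the rest bar from its top end at (312,8) to its near end at (308,180). The feet are centred at (313,14) and (309,178).

```bash
python3 - <<'E'
from h import *
ci=np.load("w1.npy",allow_pickle=True).item()
f=unproj("wrist",[[313,14],[309,178]],.008,ci); print("feet",f,f.mean(0),np.degrees(np.arctan2(*(f[0]-f[1])[::-1])),np.linalg.norm(f[0]-f[1]))
im=cv2.imread("pics/w1.png"); hsv=cv2.cvtColor(im,cv2.COLOR_BGR2HSV); m=((hsv[...,0]>95)&(hsv[...,0]<130)&(hsv[...,1]>30))
a=[]
for r in range(40,160,5):
    c=np.where(m[r,280:345])[0]+280; a.append([c.mean(),r,len(c)])
a=np.array(a); print(a[::6]); b=unproj("wrist",a[:,:2],.045,ci); k=np.polyfit(b[:,0],b[:,1],1); print("bar line at x=.507",np.polyval(k,.507),np.degrees(np.arctan(k[0])))
E
```

```text
feet [[ 0.56633203 -0.01401206]
 [ 0.45195399 -0.04985995]] [ 0.50914301 -0.03193601] 17.401817805152398 0.11986412429919935
[[311.   40.   19. ]
 [310.   70.   19. ]
 [309.2 100.   15. ]
 [308.5 130.   18. ]]
bar line at x=.507 -0.032267719509431386 17.200241100815276
```

>>> move_arm([
  [0.114,-0.113,0.017,0,0,0.032],
  [0.114,-0.113,0.017,0,0,0.032],
  [0.114,-0.113,0.017,0,0,0.032],
  [0.114,-0.113,0.017,0,0,0.032],
  [0.114,-0.113,0.017,0,0,0.032],
])

```text
time_s: 1.82
ee_pos: [0.4863, 0.0707, 0.1366]
eef_rot: [-3.141, 0.0, 0.315]
force: [1.1, 0.0, 0.0]
grip_width: 0.0565
```

>>> move_arm([
  [0.112,-0.115,0.017,0,0,0.032],
  [0.112,-0.115,0.017,0,0,0.032],
  [0.112,-0.115,0.017,0,0,0.032],
  [0.112,-0.115,0.017,0,0,0.032],
  [0.112,-0.115,0.017,0,0,0.032],
])

```text
time_s: 2.23
ee_pos: [0.5575, 0.2144, 0.119]
eef_rot: [-3.141, 0.001, 0.298]
force: [-0.7, -0.6, -0.7]
grip_width: 0.0561
```

```bash
python3 - <<'E'
from h import *
ctrl.camera("top")
ci=ctrl.camera_info("wrist"); im=ctrl.camera("wrist"); cv2.imwrite("pics/w2.png",im[:,:,::-1]); np.save("w2.npy",ci,allow_pickle=True)
o=ctrl.get_obs(); print(o["time_s"],o["ee_pos"],o["eef_rot"],o["joint_vel"].round(2),o["moment"])
E
```

```text
2.3333 [0.55621309 0.21073227 0.11965368] [3.14129223e+00 1.53777183e-03 2.96310778e-01] [-0.03 -0.04  0.03 -0.   -0.   -0.  ] [ 0.03198518 -0.00240295 -0.0078214 ]
```

View pics/w2.png

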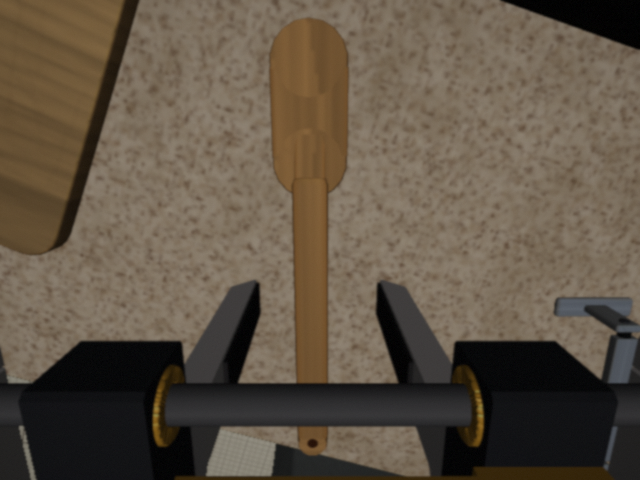

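The paddle lies between the fingers. The blade tip is at (309,18), the handle step at (310,180), and the handle centreline is at column 311, so the view fits the top-view pose.

```bash
python3 - <<'E'
from h import *
ci=np.load("w2.npy",allow_pickle=True).item()
im=cv2.imread("pics/w2.png"); hsv=cv2.cvtColor(im,cv2.COLOR_BGR2HSV); m=((hsv[...,1]>110)&(hsv[...,0]<25))
a=np.array([[ (np.where(m[r,270:352])[0]+270).mean(),r] for r in range(190,375,5)])
b=unproj("wrist",a,.020,ci); k=np.polyfit(b[:,0],b[:,1],1); u=np.array([1,k[0]])/np.hypot(1,k[0])
tip,step,hole=unproj("wrist",[[309,18]],.011,ci)[0],unproj("wrist",[[310,180]],.020,ci)[0],unproj("wrist",[[312,454]],.015,ci)[0]
p0=np.array([.54,np.polyval(k,.54)]); print("angle",np.degrees(np.arctan(k[0])),"y@.54",p0)
for n,q,s in(("tip",tip,.17),("step",step,.067),("end",hole,-.17)): t=(q-p0)@u; print(n,q,"origin",p0+u*(t-s))
c=p0+u*(((step-p0)@u)-.067)
g=p0+u*((.5366-.54)*1/u[0]+.02); print("grip",g)
plan(([*g,.06],.30),([*g,.004],.30))
E
```

```text
angle 17.30513502493798 y@.54 [0.54       0.21381315]
tip [0.69742299 0.26240832] origin [0.53498979 0.21225215]
step [0.5979962  0.23161807] origin [0.53395387 0.2119294 ]
end [0.37146943 0.16171744] origin [0.53389132 0.21190991]
grip [0.55569468 0.21870304]
[ 0.002 -0.008  0.06 ] az -0.007
[ 0.    -0.     0.056] az -0.0
```

>>> move_arm([
  [0,-0.007,0.04,0,0,-0.01],
  [0,-0.007,0.08,0,0,-0.01],
  [0,-0.007,0.1,0,0,-0.01],
  [0,-0.007,0.112,0,0,-0.01],
  [0,-0.007,0.1155,0,0,-0.01],
])

```text
time_s: 2.75
ee_pos: [0.5535, 0.2164, 0.0037]
eef_rot: [3.141, 0.002, 0.299]
force: [0.5, -0.8, 0.3]
grip_width: 0.0566
```

>>> move_arm([
  [0,0,0,0,0,0],
  [0,0,0,0,0,0],
  [0,0,0,0,0,0],
  [0,0,0,0,0,0],
  [0,0,0,0,0,0],
])

```text
time_s: 3.17
ee_pos: [0.5545, 0.2185, 0.0059]
eef_rot: [3.142, -0.001, 0.301]
force: [-0.3, 0.1, -0.9]
grip_width: 0.0564
```

```bash
cat >> h.py <<'E'
def ft(n=6):
    F=[]
    for i in range(n):
        ctrl.camera("top"); o=ctrl.get_obs(); R=Ro.from_euler("xyz",o["eef_rot"]); F.append(np.r_[o["force"],R.inv().apply(o["moment"])])
    F=np.array(F); print(o["time_s"],o["ee_pos"].round(4),o["eef_rot"].round(4),"w",round(o["grip_width"],4)); print("F",F[:,:3].mean(0).round(3),"M_tool",F[:,3:].mean(0).round(4),"sd",F.std(0).round(4)); return F.mean(0)
E
python3 -c "
from h import *
ft(6)"
```

```text
3.4667 [0.554  0.2185 0.005 ] [-3.1416 -0.      0.3012] w 0.0564
F [ 0.311 -0.218  0.144] M_tool [ 0.0089  0.0141 -0.0182] sd [0.5186 0.4272 0.5152 0.0238 0.0262 0.038 ]
```

>>> move_arm([
  [0,0,0,0,0,0],
  [0,0,0,0,0,0],
  [0,0,0,0,0,0],
  [0,0,0,0,0,0],
  [0,0,0,0,0,0],
], fingers=-1, grip_force=50)

```text
time_s: 3.88
ee_pos: [0.554, 0.2184, 0.0049]
eef_rot: [3.142, 0.0, 0.301]
force: [0.2, -1.9, 0.7]
grip_width: 0.0264
```

>>> move_arm([
  [0,0,0,0,0,0],
  [0,0,-0.008,0,0,0],
  [0,0,-0.02,0,0,0],
  [0,0,-0.03,0,0,0],
  [0,0,-0.03,0,0,0],
])

```text
time_s: 4.3
ee_pos: [0.5553, 0.2189, 0.038]
eef_rot: [-3.142, -0.004, 0.301]
force: [-0.2, -0.7, -2.5]
grip_width: 0.0258
```

>>> move_arm([
  [0,0,0,0,0,0],
  [0,0,0,0,0,0],
  [0,0,0,0,0,0],
  [0,0,0,0,0,0],
  [0,0,0,0,0,0],
])

```text
time_s: 4.72
ee_pos: [0.5538, 0.2184, 0.0345]
eef_rot: [-3.142, 0.001, 0.301]
force: [0.6, -1.3, -3.1]
grip_width: 0.0254
```

```bash
python3 - <<'E'
from h import *
f=ft(40); print("d along tool x mm (|.|):",f[4]/f[2]*1000)
ci=ctrl.camera_info("wrist"); cv2.imwrite("pics/w3.png",ctrl.camera("wrist")[:,:,::-1]); np.save("w3.npy",ci,allow_pickle=True)
E
```

```text
6.7167 [0.554  0.2184 0.0349] [-3.1416e+00  1.0000e-04  3.0110e-01] w 0.0251
F [-0.071 -0.151 -2.918] M_tool [ 0.0069 -0.0583  0.0003] sd [0.4958 0.5292 0.5096 0.0276 0.0279 0.0285]
d along tool x mm (|.|): 19.968610249812535
```

View pics/w3.png

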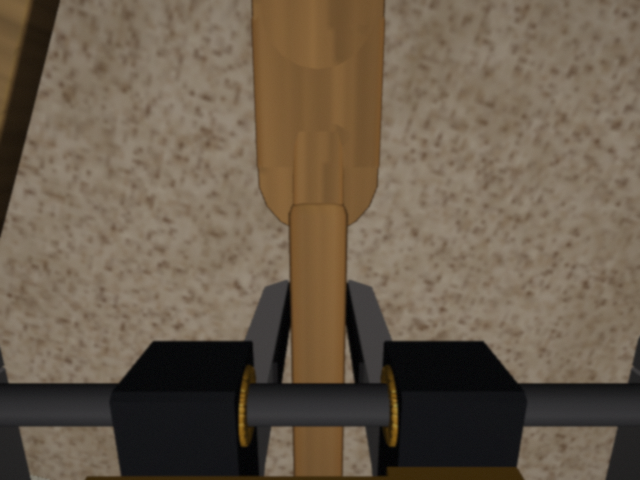

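The step of the handle onto the blade is at (318,205). The paddle is held level and centred, and the moment puts its balance point 20 mm further towards the blade.

```bash
python3 - <<'E'
from h import *
ci=np.load("w3.npy",allow_pickle=True).item()
o=ctrl.get_obs(); y=o["eef_rot"][2]
for z in (.048,.050,.052):
    s=unproj("wrist",[[318,205]],z,ci)[0]-o["ee_pos"][:2]; print(z,"step ahead of TCP",s@[np.cos(y),np.sin(y)],s@[np.sin(y),-np.cos(y)])
plan(([.554,.218,.005],.301),([.554,.218,.105],.301))
E
```

```text
0.048 step ahead of TCP 0.04676390294548423 -0.0009940067745100414
0.05 step ahead of TCP 0.04710194146191122 -0.0009943657283918688
0.052 step ahead of TCP 0.04743997997833831 -0.000994724682273635
[-0.    0.    0.03] az 0.0
[ 0.   0.  -0.1] az -0.0
```

>>> move_arm([
  [0,0,0.015,0,0,0],
  [0,0,0.025,0,0,0],
  [0,0,0.03,0,0,0],
  [0,0,0.03,0,0,0],
  [0,0,0.03,0,0,0],
])

```text
time_s: 7.18
ee_pos: [0.554, 0.2184, 0.0048]
eef_rot: [3.142, 0.0, 0.301]
force: [0.8, -0.5, -3.2]
grip_width: 0.0257
```

>>> move_arm([
  [0,0,0,0,0,0],
  [0,0,0,0,0,0],
  [0,0,0,0,0,0],
  [0,0,0,0,0,0],
  [0,0,0,0,0,0],
], fingers=0.2)

```text
time_s: 7.6
ee_pos: [0.5541, 0.2184, 0.0051]
eef_rot: [3.142, -0.0, 0.301]
force: [0.4, 0.9, 1.2]
grip_width: 0.0548
```

>>> move_arm([
  [0,0,-0.02,0,0,0],
  [0,0,-0.06,0,0,0],
  [0,0,-0.1,0,0,0],
  [0,0,-0.12,0,0,0],
  [0,0,-0.12,0,0,0],
])

```text
time_s: 8.02
ee_pos: [0.556, 0.2191, 0.1304]
eef_rot: [-3.141, -0.008, 0.301]
force: [-0.0, -0.2, 0.3]
grip_width: 0.0564
```

```bash
python3 - <<'E'
from h import *
o=ctrl.get_obs(); print(o["time_s"],o["ee_pos"],o["eef_rot"],o["grip_width"])
plan(([.49,-.312,.14],-.069))
E
```

```text
8.0167 [0.55600472 0.21911454 0.13040062] [-3.14147443 -0.00819991  0.30124321] 0.056393929475007265
[-0.074  0.163 -0.003] az 0.236
[-0.053  0.17  -0.003] az 0.236
[-0.032  0.176 -0.003] az 0.236
```

>>> move_arm([
  [-0.074,0.163,-0.009,0,0,0.236],
  [-0.074,0.163,-0.009,0,0,0.236],
  [-0.074,0.163,-0.009,0,0,0.236],
  [-0.074,0.163,-0.009,0,0,0.236],
  [-0.074,0.163,-0.009,0,0,0.236],
], fingers=1)

```text
time_s: 8.43
ee_pos: [0.5308, 0.0366, 0.1335]
eef_rot: [3.141, 0.001, 0.175]
force: [0.7, 0.5, -0.3]
grip_width: 0.0865
```

>>> move_arm([
  [-0.053,0.17,-0.003,0,0,0.236],
  [-0.053,0.17,-0.003,0,0,0.236],
  [-0.053,0.17,-0.003,0,0,0.236],
  [-0.053,0.17,-0.003,0,0,0.236],
  [-0.053,0.17,-0.003,0,0,0.236],
])

```text
time_s: 8.85
ee_pos: [0.5086, -0.1401, 0.1364]
eef_rot: [3.141, 0.001, 0.051]
force: [0.9, 0.4, -0.1]
grip_width: 0.0938
```

>>> move_arm([
  [-0.032,0.176,-0.003,0,0,0.236],
  [-0.032,0.176,-0.003,0,0,0.236],
  [-0.032,0.176,-0.003,0,0,0.236],
  [-0.032,0.176,-0.003,0,0,0.236],
  [-0.032,0.176,-0.003,0,0,0.236],
])

```text
time_s: 9.27
ee_pos: [0.486, -0.3175, 0.1392]
eef_rot: [3.141, 0.0, -0.073]
force: [-0.5, 0.0, 0.2]
grip_width: 0.094
```

```bash
python3 - <<'E'
from h import *
ft(4)
ci=ctrl.camera_info("wrist"); im=ctrl.camera("wrist"); cv2.imwrite("pics/w4.png",im[:,:,::-1]); np.save("w4.npy",ci,allow_pickle=True)
E
```

```text
9.4667 [ 0.4872 -0.3123  0.1393] [-3.1408e+00  8.0000e-04 -6.9500e-02] w 0.0942
F [-0.04   0.04  -0.438] M_tool [ 0.0318 -0.0138  0.0136] sd [0.3676 0.6613 0.4358 0.0268 0.0235 0.0058]
```

View pics/w4.png

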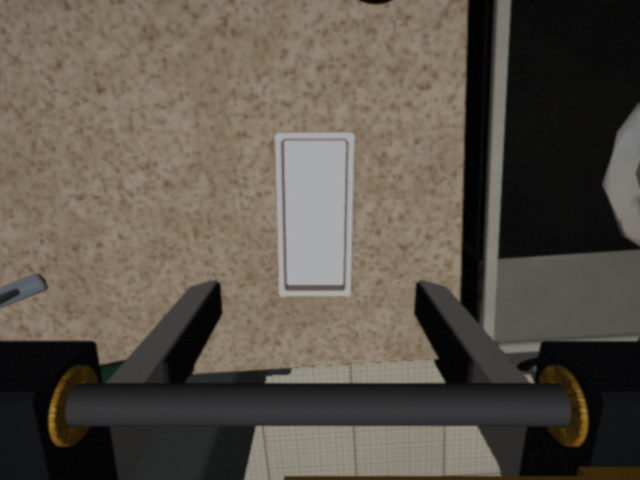

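The dish rim corners are at (276,133), (354,133), (351,296) and (280,296), so the dish is ahead of the open fingers and centred.

```bash
python3 - <<'E'
from h import *
ci=np.load("w4.npy",allow_pickle=True).item()
c=unproj("wrist",[[276,133],[354,133],[351,296],[280,296]],.018,ci); print(c,c.mean(0)); e=(c[0]+c[1]-c[2]-c[3])/2; print(np.linalg.norm(e),np.degrees(np.arctan2(e[1],e[0])),np.linalg.norm(c[0]-c[1]))
m=c.mean(0); a=np.arctan2(e[1],e[0]); plan(([*m,.04],a),([*m,.003],a))
E
```

```text
[[ 0.56604404 -0.28627639]
 [ 0.5620746  -0.34328651]
 [ 0.4339909  -0.33499051]
 [ 0.43799783 -0.27708681]] [ 0.50002684 -0.31041006]
0.12836302999886626 -3.9054315957320673 0.05714814696216125
[ 0.013 -0.002  0.1  ] az -0.001
[ 0.    -0.     0.037] az -0.0
```

>>> move_arm([
  [0.0135,-0.001,0.04,0,0,0],
  [0.0135,-0.001,0.08,0,0,0],
  [0.0135,-0.001,0.11,0,0,0],
  [0.0135,-0.001,0.13,0,0,0],
  [0.0135,-0.001,0.1355,0,0,0],
])

```text
time_s: 9.93
ee_pos: [0.4996, -0.3105, 0.0009]
eef_rot: [-3.139, 0.005, -0.068]
force: [0.2, 0.5, -0.3]
grip_width: 0.0938
```

>>> move_arm([
  [0,0,0,0,0,0],
  [0,0,0,0,0,0],
  [0,0,0,0,0,0],
  [0,0,0,0,0,0],
  [0,0,0,0,0,0],
], fingers=-1, grip_force=30)

```text
time_s: 10.35
ee_pos: [0.5012, -0.3135, 0.0057]
eef_rot: [3.141, -0.002, -0.07]
force: [0.1, 0.2, 1.0]
grip_width: 0.0642
```

>>> move_arm([
  [0,0,0,0,0,0],
  [0,0,-0.02,0,0,0],
  [0,0,-0.055,0,0,0],
  [0,0,-0.09,0,0,0],
  [0,0,-0.1,0,0,0],
])

```text
time_s: 10.77
ee_pos: [0.5021, -0.3144, 0.1099]
eef_rot: [3.138, -0.006, -0.07]
force: [1.3, 0.0, -0.3]
grip_width: 0.0597
```

```bash
python3 - <<'E'
from h import *
ft(3)
plan(([.4873,.0339,.10],1.871),([.4873,.0339,.005],1.871))
E
```

```text
10.9167 [ 0.5006 -0.3133  0.1043] [ 3.1413e+00 -5.0000e-04 -6.9700e-02] w 0.0598
F [-0.398  0.053 -1.457] M_tool [ 0.0243 -0.0095  0.0095] sd [3.8570e-01 2.2200e-01 1.4003e+00 1.4800e-02 1.4000e-03 1.1900e-02]
[-0.009 -0.086  0.001] az -0.927
[ 0.032 -0.081  0.001] az -0.927
[ 0.066 -0.057  0.001] az -0.927
[ 0.085 -0.019  0.001] az -0.927
[ 0.    -0.     0.095] az -0.0
```

>>> move_arm([
  [-0.002,-0.017,0,0,0,-0.185],
  [-0.004,-0.034,0,0,0,-0.37],
  [-0.005,-0.052,0,0,0,-0.556],
  [-0.007,-0.069,0,0,0,-0.742],
  [-0.009,-0.086,0.001,0,0,-0.927],
])

```text
time_s: 11.33
ee_pos: [0.4966, -0.2256, 0.1011]
eef_rot: [-3.139, 0.002, 0.42]
force: [0.7, 0.5, -0.8]
grip_width: 0.0596
```

>>> move_arm([
  [0.006,-0.016,0,0,0,-0.185],
  [0.013,-0.032,0,0,0,-0.37],
  [0.019,-0.049,0,0,0,-0.556],
  [0.026,-0.065,0,0,0,-0.742],
  [0.032,-0.081,0.001,0,0,-0.927],
])

```text
time_s: 11.75
ee_pos: [0.4932, -0.1387, 0.1003]
eef_rot: [-3.138, 0.001, 0.906]
force: [0.1, 0.1, -1.5]
grip_width: 0.0593
```

>>> move_arm([
  [0.013,-0.011,0,0,0,-0.185],
  [0.026,-0.023,0,0,0,-0.37],
  [0.04,-0.034,0,0,0,-0.556],
  [0.053,-0.046,0,0,0,-0.742],
  [0.066,-0.057,0.001,0,0,-0.927],
])

```text
time_s: 12.17
ee_pos: [0.4893, -0.0517, 0.0994]
eef_rot: [-3.138, 0.0, 1.391]
force: [-0.5, -0.3, -2.0]
grip_width: 0.0597
```

>>> move_arm([
  [0.017,-0.004,0,0,0,-0.185],
  [0.034,-0.008,0,0,0,-0.37],
  [0.051,-0.011,0,0,0,-0.556],
  [0.068,-0.015,0,0,0,-0.742],
  [0.085,-0.019,0.001,0,0,-0.927],
])

```text
time_s: 12.58
ee_pos: [0.4863, 0.0351, 0.0984]
eef_rot: [-3.138, -0.001, 1.877]
force: [-0.2, -0.3, -1.0]
grip_width: 0.0591
```

```bash
python3 - <<'E'
from h import *
ft(3)
ci=ctrl.camera_info("wrist"); im=ctrl.camera("wrist"); cv2.imwrite("pics/w5.png",im[:,:,::-1]); np.save("w5.npy",ci,allow_pickle=True)
plan(([.4873,.0339,.003],1.871))
E
```

```text
12.7333 [0.4864 0.0349 0.0987] [-3.1386e+00 -9.0000e-04  1.8724e+00] w 0.0597
F [-0.13   0.223 -1.785] M_tool [-0.0885 -0.033  -0.0311] sd [0.502  1.386  0.4149 0.0221 0.0442 0.025 ]
[-0.001  0.001  0.096] az -0.001
```

View pics/w5.png

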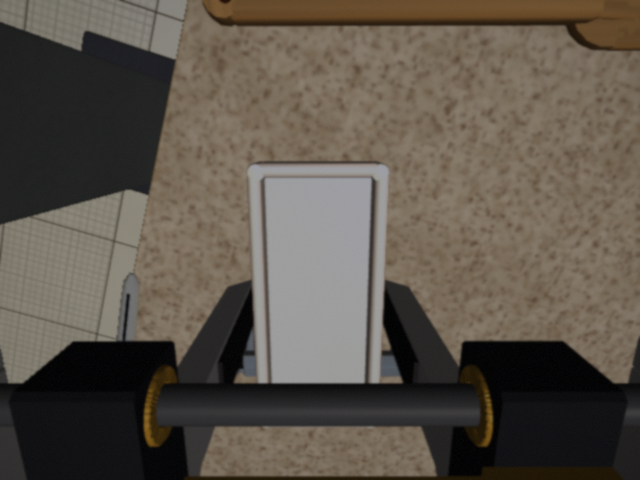

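The dish is held along the tool and the rest bar is just behind it at about (320,362). A straight descent would catch the bar, because the dish's near end would be only 5 mm from the bar's axis. So I'll lower it 22 mm further out and slide it in low.

>>> move_arm([
  [0.022,0.001,0.01,0,0,0],
  [0.022,0.001,0.045,0,0,0],
  [0.022,0.001,0.075,0,0,0],
  [0.022,0.001,0.09,0,0,0],
  [0.022,0.001,0.093,0,0,0],
])

```text
time_s: 13.2
ee_pos: [0.4802, 0.0548, 0.0047]
eef_rot: [-3.137, -0.001, 1.869]
force: [-4.7, -0.2, 7.6]
grip_width: 0.0599
```

>>> move_arm([
  [0,0,0,0,0,0],
  [-0.008,0,0,0,0,0],
  [-0.016,0,0,0,0,0],
  [-0.022,0,0,0,0,0],
  [-0.022,0,0,0,0,0],
])

```text
time_s: 13.62
ee_pos: [0.489, 0.0332, 0.0079]
eef_rot: [3.141, 0.0, 1.87]
force: [0.2, 0.8, -2.2]
grip_width: 0.0598
```

```bash
python3 - <<'E'
from h import *
ft(3)
plan(([.4873,.0339,.004],1.871))
E
```

```text
13.7667 [0.4884 0.0344 0.0076] [3.1413 0.     1.8712] w 0.0597
F [ 0.094 -0.24  -1.924] M_tool [-0.0903 -0.0634 -0.0268] sd [0.1036 0.6063 0.25   0.0218 0.0308 0.029 ]
[-0.    -0.001  0.004] az 0.0
```

>>> move_arm([
  [0,0,0.002,0,0,0],
  [0,0,0.003,0,0,0],
  [0,0,0.003,0,0,0],
  [0,0,0.003,0,0,0],
  [0,0,0.003,0,0,0],
])

```text
time_s: 14.18
ee_pos: [0.4883, 0.0348, 0.0048]
eef_rot: [3.142, 0.0, 1.872]
force: [-2.3, -0.5, 5.0]
grip_width: 0.0595
```

>>> move_arm([
  [0,0,0,0,0,0],
  [0,0,0,0,0,0],
  [0,0,0,0,0,0],
  [0,0,0,0,0,0],
  [0,0,0,0,0,0],
], fingers=0.6)

```text
time_s: 14.6
ee_pos: [0.4883, 0.0347, 0.0044]
eef_rot: [-3.142, -0.0, 1.872]
force: [-0.2, -0.8, 0.7]
grip_width: 0.0751
```

>>> move_arm([
  [0,0,-0.03,0,0,0],
  [0,0,-0.07,0,0,0],
  [0,0,-0.11,0,0,0],
  [0,0,-0.14,0,0,0],
  [0,0,-0.14,0,0,0],
])

```text
time_s: 15.02
ee_pos: [0.4907, 0.0347, 0.1504]
eef_rot: [3.133, 0.003, 1.872]
force: [0.2, -0.2, 0.1]
grip_width: 0.0753
```

```bash
python3 - <<'E'
from h import *
ft(1)
u=np.array([.955,.2965]); g=np.array([.554,.2183])+.020*u; print(g)
plan(([*g,.12],.301),([*g,.005],.301))
E
```

```text
15.0667 [0.4896 0.0347 0.1472] [3.1362e+00 1.7000e-03 1.8720e+00] w 0.0751
F [ 0.234  0.583 -0.751] M_tool [-0.0824 -0.0983  0.0223] sd [0. 0. 0. 0. 0. 0.]
[0.5731  0.22423]
[0.039 0.034 0.007] az 0.75
[0.049 0.016 0.007] az 0.75
[ 0.052 -0.004  0.007] az 0.75
[ 0.046 -0.023  0.007] az 0.75
[0.    0.    0.115] az 0.0
```

>>> move_arm([
  [0.008,0.007,0,0,0,0.15],
  [0.016,0.014,0,0,0,0.3],
  [0.023,0.02,0,0,0,0.45],
  [0.031,0.027,0,0,0,0.6],
  [0.039,0.034,0.003,0,0,0.75],
], fingers=0.2)

```text
time_s: 15.48
ee_pos: [0.5091, 0.0824, 0.1403]
eef_rot: [-3.14, 0.0, 1.475]
force: [-0.4, -0.5, 0.3]
grip_width: 0.0565
```

>>> move_arm([
  [0.01,0.003,0,0,0,0.15],
  [0.02,0.006,0,0,0,0.3],
  [0.029,0.01,0,0,0,0.45],
  [0.039,0.013,0,0,0,0.6],
  [0.049,0.016,0.007,0,0,0.75],
])

```text
time_s: 15.9
ee_pos: [0.5298, 0.1297, 0.1338]
eef_rot: [-3.141, 0.0, 1.083]
force: [0.1, -0.3, 0.4]
grip_width: 0.0563
```

>>> move_arm([
  [0.01,-0.001,0,0,0,0.15],
  [0.021,-0.002,0,0,0,0.3],
  [0.031,-0.002,0,0,0,0.45],
  [0.042,-0.003,0,0,0,0.6],
  [0.052,-0.004,0.007,0,0,0.75],
])

```text
time_s: 16.32
ee_pos: [0.5505, 0.1777, 0.1268]
eef_rot: [-3.141, 0.0, 0.69]
force: [-0.6, -0.2, -0.2]
grip_width: 0.0566
```

>>> move_arm([
  [0.009,-0.005,0,0,0,0.15],
  [0.018,-0.009,0,0,0,0.3],
  [0.028,-0.014,0,0,0,0.45],
  [0.037,-0.018,0,0,0,0.6],
  [0.046,-0.023,0.007,0,0,0.75],
])

```text
time_s: 16.73
ee_pos: [0.5712, 0.2247, 0.1197]
eef_rot: [-3.142, 0.0, 0.297]
force: [-0.6, 0.1, -0.2]
grip_width: 0.0564
```

```bash
python3 - <<'E'
from h import *
ft(25)
cv2.imwrite("pics/t6.png",ctrl.camera("top")[:,:,::-1])
plan(([.5731,.2242,.005],.301))
E
```

```text
17.9833 [0.571  0.2243 0.1204] [-3.1416  0.      0.3012] w 0.0563
F [ 0.023  0.1   -0.104] M_tool [ 0.0034 -0.0011  0.0052] sd [0.4032 0.581  0.4074 0.0303 0.0378 0.0292]
[0.002 0.001 0.115] az 0.0
```

View pics/t6.png

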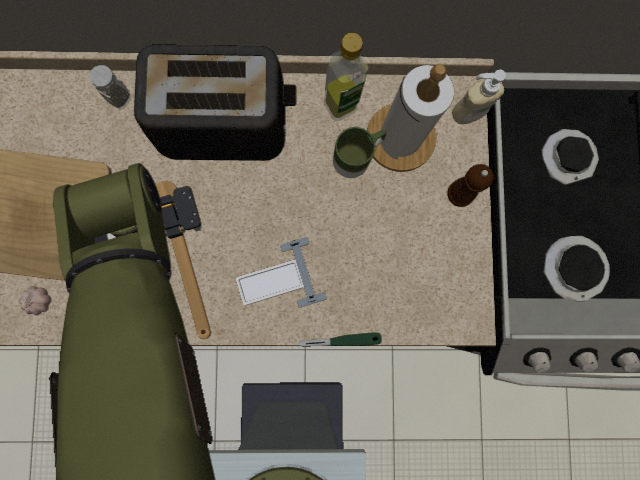

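The top view shows the dish square to the rest, centred at about (270,282) with its near end at the bar. The rest hasn't moved and the gripper is over the paddle.

>>> move_arm([
  [0.002,0.001,0.04,0,0,0],
  [0.002,0.001,0.075,0,0,0],
  [0.002,0.001,0.1,0,0,0],
  [0.002,0.001,0.112,0,0,0],
  [0.002,0.001,0.1155,0,0,0],
])

```text
time_s: 18.45
ee_pos: [0.5722, 0.2236, 0.0029]
eef_rot: [3.142, 0.003, 0.301]
force: [-0.4, 0.1, 0.8]
grip_width: 0.0565
```

>>> move_arm([
  [0,0,0,0,0,0],
  [0,0,0,0,0,0],
  [0,0,0,0,0,0],
  [0,0,0,0,0,0],
  [0,0,0,0,0,0],
])

```text
time_s: 18.87
ee_pos: [0.5737, 0.224, 0.006]
eef_rot: [3.142, -0.002, 0.301]
force: [0.2, -1.0, 0.1]
grip_width: 0.0565
```

>>> move_arm([
  [0,0,0,0,0,0],
  [0,0,0,0,0,0],
  [0,0,0,0,0,0],
  [0,0,0,0,0,0],
  [0,0,0,0,0,0],
], fingers=-1, grip_force=50)

```text
time_s: 19.28
ee_pos: [0.5732, 0.2239, 0.0049]
eef_rot: [-3.142, 0.0, 0.301]
force: [-1.2, 4.1, 0.5]
grip_width: 0.0262
```

>>> move_arm([
  [0,0,0,0,0,0],
  [0,0,-0.02,0,0,0],
  [0,0,-0.055,0,0,0],
  [0,0,-0.09,0,0,0],
  [0,0,-0.105,0,0,0],
])

```text
time_s: 19.7
ee_pos: [0.5743, 0.2243, 0.1142]
eef_rot: [-3.142, -0.005, 0.301]
force: [0.2, 0.1, -1.2]
grip_width: 0.0256
```

>>> move_arm([
  [0,0,0,0,0,0],
  [0,0,0,0,0,0],
  [0,0,0,0,0,0],
  [0,0,0,0,0,0],
  [0,0,0,0,0,0],
])

```text
time_s: 20.12
ee_pos: [0.5726, 0.2237, 0.1083]
eef_rot: [3.142, 0.003, 0.301]
force: [-0.4, 0.1, -3.3]
grip_width: 0.0259
```

```bash
python3 - <<'E'
from h import *
f=ft(40); print("cog ahead of TCP mm",f[4]/f[2]*1000)
ci=ctrl.camera_info("top"); im=cv2.imread("pics/t6.png"); hsv=cv2.cvtColor(im,cv2.COLOR_BGR2HSV)
m=((hsv[...,1]<30)&(hsv[...,2]>125)).astype(np.uint8); M=np.zeros_like(m); M[255:310,228:308]=m[255:310,228:308]
n,l,s,_=cv2.connectedComponentsWithStats(M); k=1+s[1:,4].argmax(); ys,xs=np.where(l==k)
r=cv2.minAreaRect((unproj("top",np.c_[xs,ys],.018,ci)*1000).astype(np.float32)); print("dish",r)
v=np.array([-.2957,.9553]); w=np.array([.9553,.2957]); d=np.array(r[0])-[508,-33]; print("along",d@v,"lateral",d@w)
E
```

```text
22.1167 [0.5732 0.2239 0.11  ] [-3.1416 -0.      0.3011] w 0.0253
F [ 0.148 -0.146 -2.75 ] M_tool [ 0.0059 -0.0019  0.0065] sd [0.454  0.4717 0.409  0.0323 0.034  0.0286]
cog ahead of TCP mm 0.6899339542181806
dish ((488.6400146484375, 30.102447509765625), (60.684776306152344, 137.16441345214844), 17.09005355834961)
along 66.00651577453614 lateral 0.16479972229003875
```

```bash
python3 - <<'E'
from h import *
plan(([.508,-.033,.13],1.872),([.508,-.033,.050],1.872))
E
```

```text
[-0.035  0.057 -0.005] az -0.75
[-0.054  0.039 -0.005] az -0.75
[-0.064  0.015 -0.005] az -0.75
[-0.065 -0.01  -0.005] az -0.75
[-0.   -0.    0.08] az -0.0
```

>>> move_arm([
  [-0.007,0.011,-0.001,0,0,-0.15],
  [-0.014,0.023,-0.002,0,0,-0.3],
  [-0.021,0.034,-0.003,0,0,-0.45],
  [-0.028,0.046,-0.004,0,0,-0.6],
  [-0.035,0.057,-0.005,0,0,-0.75],
])

```text
time_s: 22.53
ee_pos: [0.5565, 0.1584, 0.115]
eef_rot: [3.142, -0.0, 0.698]
force: [0.2, -0.1, -2.7]
grip_width: 0.0257
```

>>> move_arm([
  [-0.011,0.008,-0.001,0,0,-0.15],
  [-0.022,0.016,-0.002,0,0,-0.3],
  [-0.032,0.023,-0.003,0,0,-0.45],
  [-0.043,0.031,-0.004,0,0,-0.6],
  [-0.054,0.039,-0.005,0,0,-0.75],
])

```text
time_s: 22.95
ee_pos: [0.5399, 0.094, 0.1201]
eef_rot: [3.141, -0.0, 1.091]
force: [0.9, -0.3, -2.2]
grip_width: 0.0255
```

>>> move_arm([
  [-0.013,0.003,-0.001,0,0,-0.15],
  [-0.026,0.006,-0.002,0,0,-0.3],
  [-0.038,0.009,-0.003,0,0,-0.45],
  [-0.051,0.012,-0.004,0,0,-0.6],
  [-0.064,0.015,-0.005,0,0,-0.75],
])

```text
time_s: 23.37
ee_pos: [0.5234, 0.0303, 0.1251]
eef_rot: [3.141, -0.0, 1.483]
force: [-0.3, -0.2, -2.5]
grip_width: 0.0255
```

>>> move_arm([
  [-0.013,-0.002,-0.001,0,0,-0.15],
  [-0.026,-0.004,-0.002,0,0,-0.3],
  [-0.039,-0.006,-0.003,0,0,-0.45],
  [-0.052,-0.008,-0.004,0,0,-0.6],
  [-0.065,-0.01,-0.005,0,0,-0.75],
])

```text
time_s: 23.78
ee_pos: [0.5075, -0.0335, 0.1301]
eef_rot: [3.141, 0.0, 1.876]
force: [0.5, -0.2, -3.6]
grip_width: 0.0255
```

```bash
python3 - <<'E'
from h import *
f=ft(8); print("cog ahead of TCP mm",f[4]/f[2]*1000)
plan(([.508,-.033,.056],1.872))
E
```

```text
24.1833 [ 0.5077 -0.0323  0.1299] [-3.1415e+00 -1.0000e-04  1.8715e+00] w 0.0257
F [ 0.194  0.036 -2.844] M_tool [-0.0887 -0.0739  0.0202] sd [0.4244 0.7306 0.5977 0.0236 0.0395 0.0226]
cog ahead of TCP mm 25.99136487155371
[-0.001  0.     0.074] az -0.001
```

>>> move_arm([
  [-0.001,0,0.025,0,0,0],
  [-0.001,0,0.05,0,0,0],
  [-0.001,0,0.068,0,0,0],
  [-0.001,0,0.074,0,0,0],
  [-0.001,0,0.077,0,0,0],
])

```text
time_s: 24.6
ee_pos: [0.5076, -0.0335, 0.0522]
eef_rot: [-3.14, -0.001, 1.872]
force: [0.6, 0.6, -3.3]
grip_width: 0.0257
```

>>> move_arm([
  [0,0,0,0,0,0],
  [0,0,0,0,0,0],
  [0,0,0.001,0,0,0],
  [0,0,0.002,0,0,0],
  [0,0,0.0025,0,0,0],
])

```text
time_s: 25.02
ee_pos: [0.5082, -0.0339, 0.0509]
eef_rot: [3.141, 0.0, 1.872]
force: [-0.0, 0.4, -2.3]
grip_width: 0.0252
```

```bash
python3 - <<'E'
from h import *
ft(6)
E
```

```text
25.3167 [ 0.508  -0.0338  0.0505] [3.1415 0.     1.8718] w 0.0258
F [-0.003 -0.272 -2.55 ] M_tool [-0.0918 -0.0459  0.0042] sd [0.4248 0.6703 0.4357 0.0369 0.0221 0.0254]
```

>>> move_arm([
  [0,0,0.0005,0,0,0],
  [0,0,0.001,0,0,0],
  [0,0,0.001,0,0,0],
  [0,0,0.001,0,0,0],
  [0,0,0.001,0,0,0],
])

```text
time_s: 25.73
ee_pos: [0.508, -0.0339, 0.0498]
eef_rot: [3.141, 0.0, 1.872]
force: [-4.1, -0.1, 5.4]
grip_width: 0.0256
```

```bash
python3 - <<'E'
from h import *
ft(6)
cv2.imwrite("pics/s7.png",cv2.resize(ctrl.camera("side")[200:300,180:380,::-1],None,fx=4,fy=4,interpolation=cv2.INTER_CUBIC))
E
```

```text
26.0333 [ 0.5081 -0.0339  0.0498] [3.1413e+00 1.0000e-04 1.8719e+00] w 0.0256
F [-3.335 -0.063  5.522] M_tool [ 0.5587  0.1685 -0.0177] sd [0.4273 0.4835 0.8324 0.0197 0.0306 0.0248]
```

View pics/s7.png

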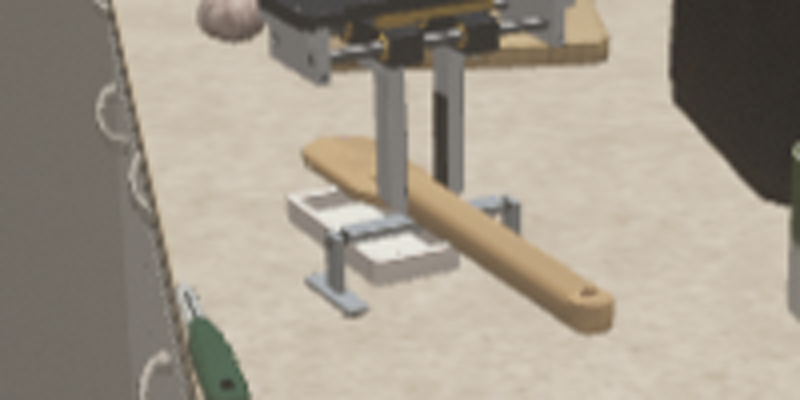

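The side view shows the paddle seated across the middle of the bar, about (430,215). The dish is under the blade and contact is confirmed by force, so I'll release.

>>> move_arm([
  [0,0,-0.0005,0,0,0],
  [0,0,-0.0005,0,0,0],
  [0,0,-0.0005,0,0,0],
  [0,0,-0.0005,0,0,0],
  [0,0,-0.0005,0,0,0],
], fingers=0)

```text
time_s: 26.5
ee_pos: [0.508, -0.0338, 0.0499]
eef_rot: [3.142, -0.0, 1.872]
force: [0.5, 0.4, -0.0]
grip_width: 0.0469
```

>>> move_arm([
  [0,0,0,0,0,0],
  [0,0,0,0,0,0],
  [0,0,0,0,0,0],
  [0,0,0,0,0,0],
  [0,0,0,0,0,0],
], fingers=0.2)

```text
time_s: 26.92
ee_pos: [0.508, -0.0338, 0.05]
eef_rot: [3.142, -0.0, 1.872]
force: [0.1, 0.1, 0.7]
grip_width: 0.0562
```

>>> move_arm([
  [0,0,-0.01,0,0,0],
  [0,0,-0.04,0,0,0],
  [0,0,-0.08,0,0,0],
  [0,0,-0.11,0,0,0],
  [0,0,-0.12,0,0,0],
])

```text
time_s: 27.33
ee_pos: [0.5094, -0.034, 0.1754]
eef_rot: [3.135, 0.003, 1.872]
force: [0.4, 0.3, 0.3]
grip_width: 0.0566
```

>>> move_arm([
  [-0.04,0,0,0,0,0],
  [-0.08,0,0,0,0,0],
  [-0.12,0,0,0,0,0],
  [-0.15,0,0,0,0,0],
  [-0.15,0,0,0,0,0],
])

```text
time_s: 27.75
ee_pos: [0.5528, -0.1815, 0.1696]
eef_rot: [-3.141, 0.0, 1.868]
force: [-0.4, 0.4, 0.4]
grip_width: 0.0563
```

```bash
python3 - <<'E'
from h import *
ft(4)
s=ctrl.camera("side"); cv2.imwrite("pics/s8f.png",s[:,:,::-1])
t=ctrl.camera("top"); cv2.imwrite("pics/t8f.png",t[:,:,::-1])
ci=ctrl.camera_info("wrist"); np.save("w8.npy",ci,allow_pickle=True); cv2.imwrite("pics/w8.png",ctrl.camera("wrist")[:,:,::-1])
a=cv2.resize(s[200:300,180:380,::-1],(800,400),interpolation=cv2.INTER_CUBIC)
b=cv2.resize(t[225:325,195:395,::-1],(400,200)); c=cv2.resize(cv2.imread("pics/w8.png"),(267,200))
o=np.zeros((600,800,3),np.uint8); o[:400]=a; o[400:,:400]=b; o[400:,400:667]=c; cv2.imwrite("pics/c8.png",o)
E
```

```text
27.95 [ 0.5522 -0.1763  0.1699] [-3.1413e+00 -4.0000e-04  1.8724e+00] w 0.0563
F [-0.25   0.313  0.031] M_tool [-0.0765 -0.0334  0.0145] sd [0.3767 0.879  0.4725 0.0213 0.0367 0.0259]
```

View pics/c8.png

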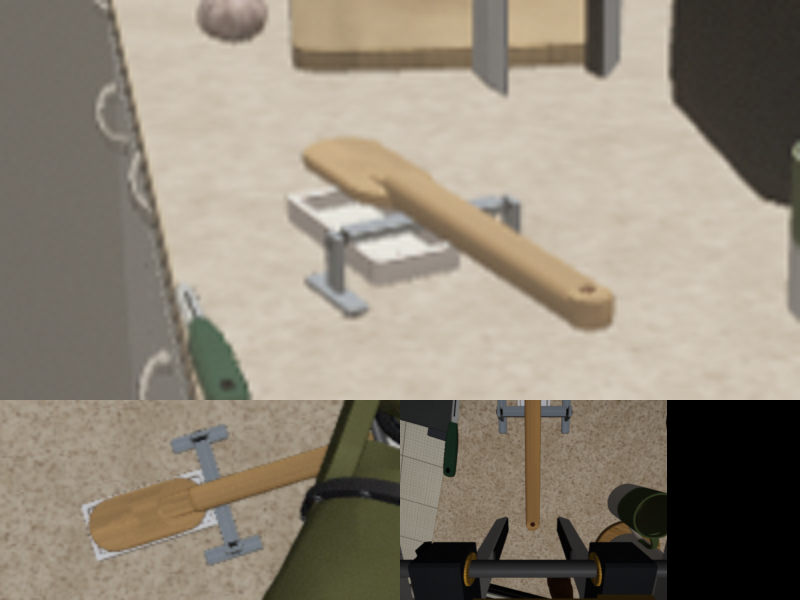

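The composite shows the paddle resting free on the bar. The handle end in the side view is at (612,300), the same as when it was held level. The dish is under the blade. Next I'll put numbers on tilt and alignment.

```bash
python3 - <<'E'
from h import *
for i in range(16): s=ctrl.camera("side")
t=ctrl.camera("top")[:,:,::-1]
up=lambda s: cv2.resize(s[200:300,180:380],None,fx=4,fy=4,interpolation=cv2.INTER_CUBIC)
g=lambda a: cv2.cvtColor(a,cv2.COLOR_BGR2GRAY)
A=g(cv2.imread("pics/s7.png"))
for nm,B in(("release",g(up(cv2.imread("pics/s8f.png")))),("now",g(up(s[:,:,::-1])))):
  for n,(x0,y0,x1,y1) in dict(handle=(550,265,625,345),blade=(295,128,365,185)).items():
    r=cv2.matchTemplate(B[y0-16:y1+16,x0-16:x1+16],A[y0:y1,x0:x1],cv2.TM_CCOEFF_NORMED); _,m,_,l=cv2.minMaxLoc(r); print(nm,n,"shift px",(l[0]-16)/4,(l[1]-16)/4,round(m,3))
ci=ctrl.camera_info("top"); hsv=cv2.cvtColor(np.ascontiguousarray(t),cv2.COLOR_BGR2HSV)
m=((hsv[...,1]>110)&(hsv[...,0]<25)); m[:,:225]=0; m[:225]=0; m[330:]=0; m[:,350:]=0
n,l,st,_=cv2.connectedComponentsWithStats(m.astype(np.uint8)); k=1+st[1:,4].argmax(); ys,xs=np.where(l==k); P=unproj("top",np.c_[xs,ys],.058,ci)
v=np.array([-.2957,.9553]); w=np.array([.9553,.2957]); D=P-[.508,-.033]; a=D@v; b=D@w
print("tip along",a.max()*1000); q=[(c,b[abs(a-c)<.004].mean()*1000,np.ptp(b[abs(a-c)<.004])*1000) for c in np.arange(-.02,.125,.02)]; print(np.round(q,3))
ft(1)
E
```

```text
release handle shift px 0.0 -1.0 0.995
release blade shift px 0.0 0.25 0.992
now handle shift px 0.0 -1.0 0.996
now blade shift px 0.0 0.25 0.992
tip along 127.5389001411085
[[-2.0000e-02 -4.0800e-01  2.4331e+01]
 [ 0.0000e+00 -7.9200e-01  2.3729e+01]
 [ 2.0000e-02 -1.3690e+00  4.1006e+01]
 [ 4.0000e-02 -9.4500e-01  5.1490e+01]
 [ 6.0000e-02 -1.6930e+00  5.0856e+01]
 [ 8.0000e-02 -1.4710e+00  5.1362e+01]
 [ 1.0000e-01 -1.7370e+00  4.9419e+01]
 [ 1.2000e-01 -1.2210e+00  4.0770e+01]]
29.0 [ 0.5524 -0.1771  0.1699] [3.1416 0.     1.8718] w 0.057
F [ 0.339  0.546 -0.755] M_tool [-0.0852 -0.0341  0.0789] sd [0. 0. 0. 0. 0. 0.]
```

```bash
python3 -c "
from station import ctrl
print(ctrl.hand_in())"
```

```text
the job is handed in; nothing more can be done
None
```

The paddle is balanced on the rest, and the drip dish is on the worktop lengthwise under its blade. I handed the job in at about 29 s of the 67 s; it reports no verdict.

- **Balance point:** I lifted the paddle at x = +20 mm, and the wrist moment put the balance point 20 mm further towards the blade, at about x = +40 mm. Gripped again there, the moment was close to zero (0.7 mm, good to about 2 mm). The paddle weighs about 0.29 kg.
- **Dish:** I lowered it a little further out and slid it in low so it wouldn't catch the bar. Its centre is about 70 mm from the bar on the blade side. It was within 0.2 mm sideways and a fraction of a degree of square to the bar.
- **Paddle:** I laid it across the middle of the bar with the blade over the dish, then released it and backed the gripper clear.

**Last checks:**
- **Position:** the paddle was within about 2 mm of centre and square to well under a degree.
- **Level:** it leaned about half a degree, blade end down, compared with when it was held. It did not move between pictures about a second apart.
- **Bystanders:** the arm did not come near the peeler, mug or mill, and they looked unmoved in the later pictures; I did not measure them again.

**Disagreement:** over the rest, the moment reading wrongly put the balance point 26 mm off. With the gripper empty in that pose it read much the same, so I ignored it. At the paddle's first position the empty reading was zero, so I used the measurement from there.

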